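Feel which casting tubs are full and send them to the rail

ROBOT

A 7-joint arm with a two-finger parallel gripper is mounted at the origin on the work surface. World frame = base frame: x ahead of the robot, y to its left, z up, the work surface at z = 0. Lengths are in m, angles in rad, forces in N, time in s.
With the tool pointing down it reaches from about 0.35 to 0.9 m from the base axis. Payload 8.1 kg.
Tool frame: the origin (TCP) lies between the finger pads; the fingertips stand ahead of it and the grasp point (between the pads) is the TCP (arm.nose_length is the z of the fingertips in the tool frame, in m); z points along the fingers, y is the line along which they close (so a half turn about z gives the same grasp; the last joint's range is limited). The gripper opens to 92 mm and grips with 3 to 60 N. Pads are 19 mm wide; open, the fingers measure 130 mm over their backs; the gripper's body (75 mm by 190 mm) begins 47 mm behind the grasp point.
Start: joints at [1.193, 0.434, 0.025, 1.573, -0.012, 1.134, -0.075], TCP at [0.17, -0.602, 0.246] pointing down, gripper open.
Joint ranges: [-2.62, 2.62], [-0.44, 2.09], [-1.27, 1.32], [0.08, 2.57], [-1.32, 4.46], [0.12, 2], [-2.74, 2.74]. Speed limits (rad/s): [2.22, 2.22, 3.01, 3.01, 3.14, 3.14, 3.14].

INTERFACE

Orientations are given as a rotation vector (axis times angle).
In Python, from cell import sensors, optics, arm gives the robot as it stands.
- The arm moves only by the tool arm_command, never from a script. Its argument "deltas" is one flat list of numbers, 7 for each row, row after row: the turn, a rotation vector about the world's x, y, z as a fraction of full scale, then the shift along the world's x, y, z as a fraction of full scale, then the finger opening in mm, from 0 to 91.8. In form: [wx, wy, wz, dx, dy, dz, fingers, wx, wy, wz, dx, dy, dz, fingers, ...]. A call has 1 to 20 rows; each row is the pose to reach, as a shift and turn from the pose commanded when the call began; what a row does not reach only later rows make up. Full scale, the value 1, is 1 m for a shift and 90 degrees for a turn. A row lasts 1/10 s, in which the tool goes at most 50 mm and 8.59 degrees, less where a joint would pass 70% of its speed; a pose out of reach is approached as far as the arm can. A call with a number of a shift or a turn outside -1 to 1 is refused whole. A call with a gripper value outside its range is refused whole. The fingers move at their own pace and stop on an object; "force" is the grip in N (left out, the last holds). Time passes only in rows, so rows that repeat a pose let the fingers close. It gives the time, the measured TCP pose, the force, the opening and the grip force at its end, in the units of the state.
- sensors.observe(): the state, without advancing time (a new reading comes with each control period).
- optics.get_image(name): name is "scene" or "top" or "wrist"; returns the picture (480x640x3 uint8, blue, green, red); there is no depth.
- optics.calibration(name): a dict with "camera_matrix" (3x3 intrinsics, pixels), "rvec" (rotation vector, rad) and "tvec" (3), from world to camera coordinates, as OpenCV has them. Camera axes: x right, y down, z forward; pixel columns grow to the right and rows downward; lengths in m; the calibration is good to about 2 mm. A picture is of the moment at which its call begins: read the wrist's pose just before it. calibration takes no time and is no camera call; for the wrist camera it gives the pose at the moment of the call.
- arm.sign_off(): hands the job in; it is judged then, once.
The state is a dict: "clock": time; "joints": joint angles; "dq": joint speeds; "joint_efforts": joint torques, N m; "position": TCP position; "ee_rot": TCP orientation; "force": force on the tool from outside, world axes, zero at the start; "ft_torque": the same for the moment, N m; "width": opening from 0.0 (shut) to 1.0 (fully open); "gripper_force": force on a finger pad.
Only numpy, scipy, OpenCV 4.12 (cv2) and the standard library are available. Lean on these libraries where they do the work, as an engineer would, in place of code of your own. Each camera call takes 0.05 s, during which the arm holds its last target. There are 200 camera calls.

TASK

One or two of the three closed tubs still hold a metal casting: working from the robot's left to its right, raise the near end of each tub slightly by its bail handle, far edge staying on the mat, and hold it a moment to feel its weight. Slide every heavy tub gently away from the robot, without lifting it clear of the mat, until its far face is flush against the aluminium rail, and set every light one gently back down where it stood. Leave the cups, jar and brush alone, and let go of everything at the end.

Things in the scene. Friction and masses are not known exactly. Their poses are not given: they have to be found in the camera images.
- rail: Fixed aluminium stop rail, 800 mm long, 42 mm high, beyond the three tubs, with a yellow strip 155 mm deep painted on the mat along its near side. Origin on the mat at the middle of its near face; its x axis points away from the robot at right angles to that face (yaw varies), y along the rail.
- mat: Thin fixed dark rubber mat on the white tiled bench, 545 x 880 mm, 4 mm thick, under the tubs, the rail and the small cups. Origin at the centre of its underside.
- tub_1: The left tub of three alike (left as seen from the robot): closed opaque white box, green lid that does not come off, 150 mm long (its x, roughly away from the robot), 95 mm wide (its y; lid rim 101), 62 mm high. Origin at the centre of its underside. Light: 0.25 to 0.36 kg in all (holds a wax blank); heavy: 0.77 to 0.93 kg (holds a metal casting); the load sits at the middle. Its looks do not tell which.
- tub_1_mid (a point): Centre of the left tub, 31 mm above its underside; axes as the tub's. When the bail is raised the tub pivots on its far lower edge, and the grip carries about half the tub: 1.2 to 1.9 N for a light one, 3.9 to 4.9 N for a heavy one.
- front_left_1 (a point): Lower left far corner of the left tub: 75 mm ahead (x) and 47.5 mm to the left (y) of the tub's origin.
- front_right_1 (a point): Lower right far corner of the left tub: 75 mm ahead (x) and 47.5 mm to the right (-y) of the tub's origin.
- grip_1 (a point): Centre of the orange grip of the left tub's upright bail handle: bar 12 mm thick (tub's x), 50 long (y), 14 high, 100 mm above the tub's underside, wires hinged on the lid 38 mm below it, at the tub's robot end, 70 mm behind the tub's middle (145 mm from its far face). Swings 0.5 rad about the tub's y; a weak spring keeps it upright. Pressed down, it slides up to 10 mm into its hinges (1 to 3 N).
- tub_2: The middle tub of three alike (middle as seen from the robot): closed opaque white box, green lid that does not come off, 150 mm long (its x, roughly away from the robot), 95 mm wide (its y; lid rim 101), 62 mm high. Origin at the centre of its underside. Light: 0.25 to 0.36 kg in all (holds a wax blank); heavy: 0.77 to 0.93 kg (holds a metal casting); the load sits at the middle. Its looks do not tell which.
- tub_2_mid (a point): Centre of the middle tub, 31 mm above its underside; axes as the tub's. When the bail is raised the tub pivots on its far lower edge, and the grip carries about half the tub: 1.2 to 1.9 N for a light one, 3.9 to 4.9 N for a heavy one.
- front_left_2 (a point): Lower left far corner of the middle tub: 75 mm ahead (x) and 47.5 mm to the left (y) of the tub's origin.
- front_right_2 (a point): Lower right far corner of the middle tub: 75 mm ahead (x) and 47.5 mm to the right (-y) of the tub's origin.
- grip_2 (a point): Centre of the orange grip of the middle tub's upright bail handle: bar 12 mm thick (tub's x), 50 long (y), 14 high, 100 mm above the tub's underside, wires hinged on the lid 38 mm below it, at the tub's robot end, 70 mm behind the tub's middle (145 mm from its far face). Swings 0.5 rad about the tub's y; a weak spring keeps it upright. Pressed down, it slides up to 10 mm into its hinges (1 to 3 N).
- tub_3: The right tub of three alike (right as seen from the robot): closed opaque white box, green lid that does not come off, 150 mm long (its x, roughly away from the robot), 95 mm wide (its y; lid rim 101), 62 mm high. Origin at the centre of its underside. Light: 0.25 to 0.36 kg in all (holds a wax blank); heavy: 0.77 to 0.93 kg (holds a metal casting); the load sits at the middle. Its looks do not tell which.
- tub_3_mid (a point): Centre of the right tub, 31 mm above its underside; axes as the tub's. When the bail is raised the tub pivots on its far lower edge, and the grip carries about half the tub: 1.2 to 1.9 N for a light one, 3.9 to 4.9 N for a heavy one.
- front_left_3 (a point): Lower left far corner of the right tub: 75 mm ahead (x) and 47.5 mm to the left (y) of the tub's origin.
- front_right_3 (a point): Lower right far corner of the right tub: 75 mm ahead (x) and 47.5 mm to the right (-y) of the tub's origin.
- grip_3 (a point): Centre of the orange grip of the right tub's upright bail handle: bar 12 mm thick (tub's x), 50 long (y), 14 high, 100 mm above the tub's underside, wires hinged on the lid 38 mm below it, at the tub's robot end, 70 mm behind the tub's middle (145 mm from its far face). Swings 0.5 rad about the tub's y; a weak spring keeps it upright. Pressed down, it slides up to 10 mm into its hinges (1 to 3 N).
- cup_a: Small brass mould cup, 44 mm across, 40 mm high, between the left and middle tubs. Bystander. Origin at its underside.
- cup_b: Small clear mould cup, 44 mm across, 40 mm high, between the middle and right tubs. Bystander. Origin at its underside.
- cup_c: Brass mould cup, 64 mm across, 51 mm high, out on the left. Bystander. Origin at its underside.
- cup_d: Clear mould cup, 64 mm across, 51 mm high, out on the right. Bystander. Origin at its underside.
- jar: Yellow jar with a red cap, 64 mm across, 90 mm high, out on the left. Bystander. Origin at its underside.
- brush: Hand brush lying on the right of the mat. Bystander. Origin at its underside.
Mind the look-alikes: they are no part of the job. Leave any brown or purple look-alike of the tub_3 alone. What is shaped like the tub_1 but pink is not meant.

How it is judged:
By the outcome, as a careful person would: the job done as asked, in the order asked, and still so for the second after the job is handed in, with the robot touching nothing.
It also fails if it takes over 72 s, if anything falls off the work surface, if the arm or the gripper's body presses on something with over 40 N, if the wrist force passes 120 N, or if a joint passes its speed limit or range.

## Working session

There is one attempt and no reset: what is moved stays moved. The work goes in short steps, Python scripts to look and compute and a tool call to move; the robot and the scene stay as the last step left them, time stands still between calls to the robot, and variables do not carry over. Pictures are saved under pics/ and viewed, at most 10 in all, crops included, and the job is handed in when it is done.

Besides the shell and the picture viewer there is one more tool, called after "Emit:" as name(argument=value, ...) on one line, values as JSON. arm_command: Moves the arm, as the interface text tells. Its arguments: {"type":"object","properties":{"deltas":{"type":"array","items":{"type":"number"}},"force":{"type":"number"}},"required":["deltas"]}

```bash
mkdir -p pics; python3 - <<'E'
from cell import sensors, optics, arm
import cv2
print(sensors.observe(), arm.nose_length)
for n in("scene","top"):
    cv2.imwrite(f"pics/{n}0.png",optics.get_image(n)); c=optics.calibration(n); print(c)
E
```

```text
{'clock': 0.0, 'joints': array([ 1.19339676,  0.43516464,  0.02497363,  1.57411422, -0.01159061,
        1.13398538, -0.07510845]), 'dq': array([-0.00056633,  0.00092782, -0.00046571,  0.00031243, -0.00114861,
       -0.00055258, -0.00170554]), 'joint_efforts': array([-3.66557078e-04, -6.67852736e+01,  9.84776504e-01, -3.14468157e+01,
       -6.05527614e-02,  4.27270797e-02,  1.58428625e-04]), 'position': array([ 0.16940819, -0.60109805,  0.24497458]), 'ee_rot': array([-3.11052948e+00, -4.29977084e-01,  5.54801043e-04]), 'force': array([-0.50703347,  0.48524345, -0.34923167]), 'ft_torque': array([ 0.0130396 ,  0.05039025, -0.00178177]), 'gripper_force': 0.0, 'width': 0.999777508047534} 0.019
{'camera_matrix': array([[522.12310155,   0.        , 319.473373  ],
       [  0.        , 522.12310155, 239.82304211],
       [  0.        ,   0.        ,   1.        ]]), 'rvec': array([ 2.18948134,  0.6815131 , -0.34617526]), 'tvec': array([-0.41338706, -0.11088078,  1.63633041])}
{'camera_matrix': array([[470.29259951,   0.        , 323.04374676],
       [  0.        , 470.29259951, 235.32851595],
       [  0.        ,   0.        ,   1.        ]]), 'rvec': array([ 2.09749335, -2.14570973,  0.2073514 ]), 'tvec': array([-0.00239685,  0.52463948,  1.36253761])}
```

View pics/scene0.png

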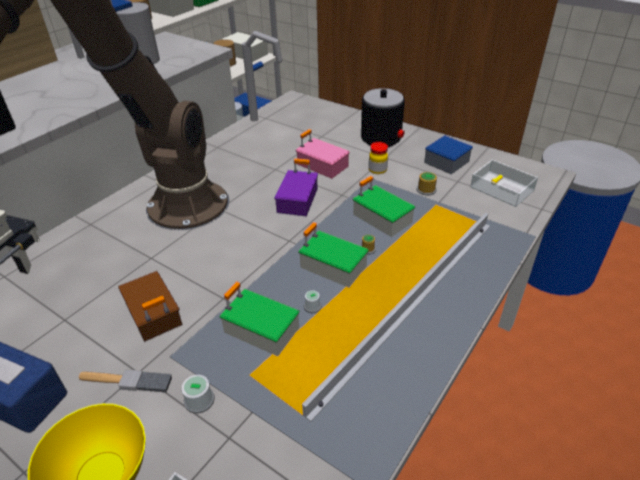

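View pics/top0.png

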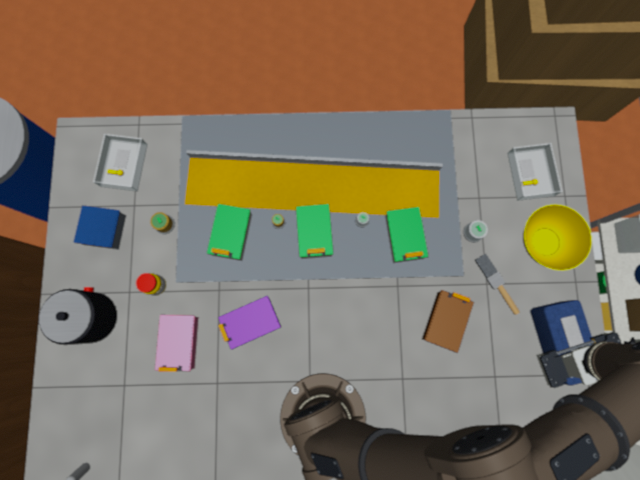

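The three green-lidded tubs are, in the top view, left (230,232), middle (314,231) and right (407,235). They stand on the mat in front of the yellow strip. The look-alikes are pink (176,343), purple (250,322) and brown (449,321); all of them are off the mat and the wrong colour. I'll measure and make a confirming crop.

```bash
cat > h.py <<'E'
import numpy as np, cv2
from cell import sensors, optics, arm
def ray(n_cal,uv,z):
    c=n_cal; R=cv2.Rodrigues(c['rvec'])[0]; t=c['tvec'].ravel(); C=-R.T@t
    uv=np.atleast_2d(uv).astype(float)
    d=np.c_[uv,np.ones(len(uv))]@np.linalg.inv(c['camera_matrix']).T@R
    z=np.broadcast_to(z,(len(uv),)); return C+d*((z-C[2])/d[:,2])[:,None]
def blobs(m,amin):
    cs,_=cv2.findContours(m.astype(np.uint8),cv2.RETR_EXTERNAL,cv2.CHAIN_APPROX_NONE)
    return [c for c in cs if cv2.contourArea(c)>amin]
def scene_top(img,cal):
    h=cv2.cvtColor(img,cv2.COLOR_BGR2HSV); H,S,V=cv2.split(h); o={}
    g=(H>50)&(H<75)&(S>150)&(V>80)
    o['lids']=[]
    for c in sorted(blobs(g,600),key=lambda c:c[:,0,0].mean()):
        P=ray(cal,c[:,0,:],0.066)[:,:2]
        r=cv2.minAreaRect((P*1000).astype(np.float32)); b=cv2.boxPoints(r)/1000
        e=[b[1]-b[0],b[2]-b[1]]; e=max(e,key=np.linalg.norm); e=e*np.sign(e[0])
        o['lids'].append((np.array(r[0])/1000,np.degrees(np.arctan2(e[1],e[0])),r[1]))
    f=(H>5)&(H<20)&(S>180)&(V>130)
    o['grips']=[]
    for c in blobs(f,20):
        M=cv2.moments(c); uv=[M['m10']/M['m00'],M['m01']/M['m00']]
        if 200<uv[1]<275 and 195<uv[0]<440: o['grips'].append((np.round(uv,1),ray(cal,uv,0.111)[0,:2]))
    y=((H>18)&(H<30)&(S>180)&(V>120)).astype(np.uint8)
    U=[];
    for u in range(195,435,3):
        v=np.where(y[150:200,u])[0]
        if len(v): U.append([u,150+v[0]-.5])
    P=ray(cal,U,0.004)[:,:2]
    for _ in range(3):
        k=np.polyfit(P[:,1],P[:,0],1); r=P[:,0]-np.polyval(k,P[:,1]); P=P[abs(r)<.003]
    o['rail']=k; o['railyaw']=np.degrees(np.arctan(-k[0]))
    return o
E
python3 - <<'E'
from h import *
cal=optics.calibration("top"); img=optics.get_image("top")
for k,v in scene_top(img,cal).items(): print(k,v)
cv2.imwrite("pics/crop1.png",cv2.resize(img[140:290,170:470],None,fx=2.6,fy=2.6,interpolation=cv2.INTER_CUBIC))
E
```

```text
lids [(array([0.5408941 , 0.26653696]), np.float32(-11.217962), (99.0240249633789, 152.16880798339844)), (array([0.53785236, 0.01244123]), np.float32(3.3285356), (151.44410705566406, 96.46399688720703)), (array([ 0.5202179 , -0.26240161]), np.float32(6.532669), (151.91079711914062, 99.27007293701172))]
grips []
rail [0.0772736  0.76647414]
railyaw -4.41866998653849
```

View pics/crop1.png

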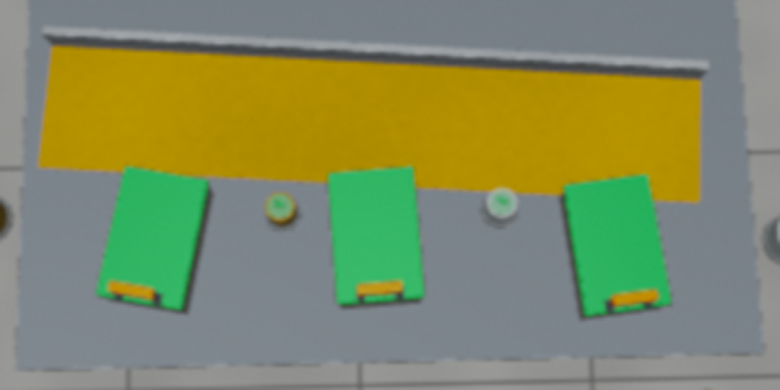

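The crop confirms it: the three green-lidded tubs on the mat each have an orange grip at the robot end, at crop (133,290), (380,289) and (634,298). The pink, purple and brown look-alikes are off the mat. Next I'll move over tub 1.

Emit:
arm_command(deltas=[0,0,0.7,0.28,0.4,0,60,0,0,0.7,0.28,0.4,0,60,0,0,0.7,0.28,0.4,0,60,0,0,0.7,0.28,0.4,0,60,0,0,0.7,0.28,0.4,0,60,0,0,0.7,0.28,0.4,0,60,0,0,0.7,0.28,0.4,0,60,0,0,0.7,0.28,0.4,0,60,0,0,0.7,0.28,0.4,0,60,0,0,0.7,0.302,0.882,-0.03,60,0,0,0.7,0.302,0.882,-0.03,60,0,0,0.7,0.302,0.882,-0.03,60,0,0,0.7,0.302,0.882,-0.03,60,0,0,0.7,0.302,0.882,-0.03,60,0,0,0.7,0.302,0.882,-0.03,60,0,0,0.7,0.302,0.882,-0.03,60,0,0,0.7,0.302,0.882,-0.03,60,0,0,0.7,0.302,0.882,-0.03,60,0,0,0.7,0.302,0.882,-0.03,60,0,0,0.7,0.302,0.882,-0.03,60])

```text
clock: 2.15
position: [0.4702, 0.2862, 0.2155]
ee_rot: [-2.421, -1.998, -0.002]
force: [-0.1, -0.1, 0.1]
width: 0.655
gripper_force: 0.0
```

```bash
cat >> h.py <<'E'
def wrist_grip(yaw_print=True):
    cal=optics.calibration("wrist"); img=optics.get_image("wrist")
    H,S,V=cv2.split(cv2.cvtColor(img,cv2.COLOR_BGR2HSV))
    for c in blobs((H>7)&(H<21)&(S>180)&(V>130),150):
        r=cv2.minAreaRect(c); P=ray(cal,cv2.boxPoints(r),0.111)[:,:2]; e=[P[1]-P[0],P[2]-P[1]]; e=max(e,key=np.linalg.norm)
        print('orange',np.round(r[0],0),'ctr',P.mean(0).round(4),'len',np.round(np.linalg.norm(P[1]-P[0]),3),np.round(np.linalg.norm(P[2]-P[1]),3),'yaw',((np.degrees(np.arctan2(e[1],e[0]))-90)+90)%180-90)
    return img
E
python3 - <<'E'
from h import *
s=sensors.observe(); print(s['clock'],s['position'],s['ee_rot'],s['joints'],s['force'])
img=wrist_grip(); cv2.imwrite("pics/w1.png",img)
E
```

```text
2.15 [0.47024554 0.28616341 0.21551984] [-2.42087593e+00 -1.99757856e+00 -2.17044630e-03] [-0.17780477  0.41810187 -0.62959813  1.7583578   0.27534358  1.05348214
 -1.0946207 ] [-0.06324861 -0.07670018  0.12309928]
orange [ 58. 308.] ctr [0.2632 0.2787] len 0.025 0.011 yaw -68.59204022759495
orange [324. 250.] ctr [0.4742 0.2849] len 0.049 0.011 yaw -10.909369513940689
```

View pics/w1.png

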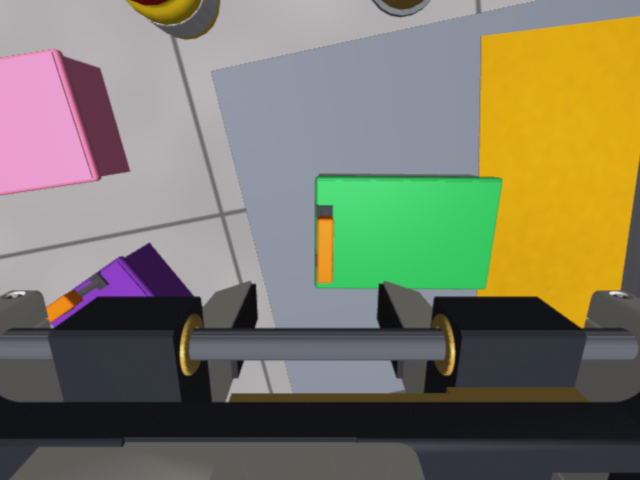

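The wrist view shows tub 1's grip at (324,250), which maps to (0.474, 0.285) with yaw -11°. Next: descend and close.

Emit:
arm_command(deltas=[0,0,0,0.002,0.005,-0.04,60,0,0,0,0.002,0.005,-0.08,60,0,0,0,0.002,0.005,-0.1,60,0,0,0,0.002,0.005,-0.112,60,0,0,0,0.002,0.005,-0.112,60,0,0,0,0.002,0.005,-0.112,60,0,0,0,0.002,0.005,-0.112,60,0,0,0,0.002,0.005,-0.112,5,0,0,0,0.002,0.005,-0.112,5,0,0,0,0.002,0.005,-0.112,5,0,0,0,0.002,0.005,-0.112,5,0,0,0,0.002,0.005,-0.112,5,0,0,0,0.002,0.005,-0.112,5,0,0,0,0.002,0.005,-0.112,5,0,0,0,0.002,0.005,-0.112,5,0,0,0,0.002,0.005,-0.112,5], force=20)

```text
clock: 3.8
position: [0.474, 0.2854, 0.1038]
ee_rot: [2.429, 1.992, 0.001]
force: [1.9, -0.4, -0.1]
width: 0.127
gripper_force: 20.0
```

```bash
python3 - <<'E'
from h import *
s=sensors.observe(); print(s['clock'],s['position'],s['force'],s['width']*91.8,s['gripper_force'])
E
```

```text
3.8 [0.47401786 0.28535386 0.10376738] [ 1.87201865 -0.41645157 -0.05748999] 11.663851510023 19.999395310878754
```

Emit:
arm_command(deltas=[0,0,0,0.001,0,0.002,5,0,0,0,0.002,0,0.004,5,0,0,0,0.0025,0,0.006,5,0,0,0,0.003,-0.001,0.008,5,0,0,0,0.004,-0.001,0.01,5,0,0,0,0.0045,-0.001,0.012,5,0,0,0,0.0045,-0.001,0.012,5,0,0,0,0.0045,-0.001,0.012,5,0,0,0,0.0045,-0.001,0.012,5,0,0,0,0.0045,-0.001,0.012,5,0,0,0,0.0045,-0.001,0.012,5,0,0,0,0.0045,-0.001,0.012,5,0,0,0,0.0045,-0.001,0.012,5,0,0,0,0.0045,-0.001,0.012,5])

```text
clock: 5.2
position: [0.478, 0.2844, 0.1157]
ee_rot: [2.429, 1.993, -0.0]
force: [1.1, -1.5, -4.2]
width: 0.135
gripper_force: 20.0
```

```bash
python3 - <<'E'
from h import *
s=sensors.observe(); print(s['clock'],s['position'],s['force'],s['width']*91.8,s['gripper_force'])
cv2.imwrite("pics/s1.png",optics.get_image("scene")[150:300,280:480])
for k in range(4): optics.get_image("top"); print(sensors.observe()['force'])
E
```

```text
5.2 [0.47802956 0.284437   0.11572453] [ 1.10020308 -1.5173433  -4.20228952] 12.39469828150375 19.998858869075775
[ 1.30810774 -0.32922801 -5.01254843]
[ 1.65308233 -0.03904693 -5.22284999]
[ 1.21323868 -0.43980999 -5.5466836 ]
[ 1.5584302   0.08114797 -4.59385953]
```

Tub 1 weighs about 4.7 N at the grip, so it is heavy. I'll set it down and slide it slowly.

Emit:
arm_command(deltas=[0,0,0,-0.001,0,-0.003,5,0,0,0,-0.002,0,-0.006,5,0,0,0,-0.0035,0.001,-0.009,5,0,0,0,-0.0045,0.001,-0.012,5,0,0,0,-0.0045,0.001,-0.012,5,0,0,0.002,-0.002,0.001,-0.012,5,0,0,0.004,0.002,0,-0.012,5,0,0,0.006,0.007,0,-0.012,5,0,0,0.008,0.012,-0.001,-0.012,5,0,0,0.01,0.017,-0.002,-0.012,5,0,0,0.012,0.022,-0.002,-0.012,5,0,0,0.014,0.027,-0.003,-0.012,5,0,0,0.016,0.032,-0.004,-0.012,5,0,0,0.018,0.037,-0.004,-0.012,5,0,0,0.02,0.042,-0.005,-0.012,5,0,0,0.022,0.047,-0.005,-0.012,5,0,0,0.024,0.052,-0.006,-0.012,5,0,0,0.026,0.057,-0.007,-0.012,5,0,0,0.028,0.062,-0.008,-0.012,5,0,0,0.028,0.062,-0.008,-0.012,5])

```text
clock: 7.45
position: [0.5399, 0.2768, 0.1038]
ee_rot: [-2.383, -2.045, 0.0]
force: [-3.2, 0.4, 0.4]
width: 0.128
gripper_force: 20.0
```

```bash
python3 - <<'E'
from h import *
s=sensors.observe(); print(s['clock'],s['position'],s['force'],s['ee_rot'],s['width']*91.8,s['gripper_force'])
img=optics.get_image("top")
o=scene_top(img,optics.calibration("top")); print(o['lids'])
cv2.imwrite("pics/t2.png",cv2.resize(img[140:290,170:470],None,fx=2.6,fy=2.6))
E
```

```text
7.45 [0.53993575 0.27679973 0.10384839] [-3.2130535   0.42488418  0.3749542 ] [-2.38345180e+00 -2.04538807e+00  3.37396313e-04] 11.750843340751482 19.999598264694214
[(array([0.55719702, 0.01346898]), np.float32(3.196538), (112.32549285888672, 96.17704772949219)), (array([ 0.5200979 , -0.26214554]), np.float32(6.5368357), (151.7242889404297, 98.7339096069336))]
```

View pics/t2.png

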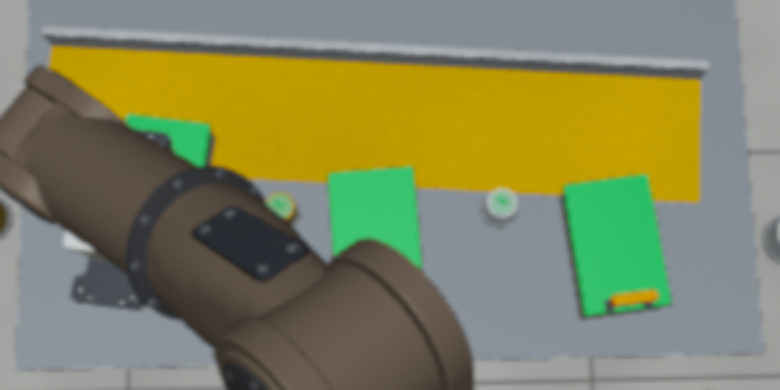

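The tub is sliding with the grip. In the crop its far edge is at (125–210,120), turning towards the rail. I'll continue.

Emit:
arm_command(deltas=[0,0,0.003,0.003,0,0,5,0,0,0.006,0.008,-0.001,0,5,0,0,0.009,0.013,-0.0015,0,5,0,0,0.012,0.018,-0.002,0,5,0,0,0.015,0.023,-0.003,0,5,0,0,0.018,0.028,-0.0035,0,5,0,0,0.021,0.033,-0.004,0,5,0,0,0.024,0.038,-0.0045,0,5,0,0,0.027,0.043,-0.005,0,5,0,0,0.03,0.048,-0.006,0,5,0,0,0.033,0.053,-0.0065,0,5,0,0,0.036,0.058,-0.007,0,5,0,0,0.039,0.063,-0.0075,0,5,0,0,0.042,0.068,-0.008,0,5,0,0,0.045,0.073,-0.009,0,5,0,0,0.048,0.078,-0.0095,0,5,0,0,0.048,0.083,-0.01,0,5,0,0,0.048,0.088,-0.0105,0,5,0,0,0.048,0.092,-0.011,0,5,0,0,0.048,0.092,-0.011,0,5])

```text
clock: 9.5
position: [0.6319, 0.2656, 0.1036]
ee_rot: [-2.305, -2.134, 0.001]
force: [-2.9, 0.2, 1.5]
width: 0.129
gripper_force: 20.0
```

```bash
python3 - <<'E'
from h import *
s=sensors.observe(); print(s['clock'],s['position'],s['force'],s['ft_torque'],s['ee_rot'],s['width']*91.8)
img=optics.get_image("wrist")
cv2.imwrite("pics/w2.png",img)
E
```

```text
9.5 [0.63186702 0.2656204  0.10364824] [-2.882791    0.15816521  1.4687353 ] [-0.00593554  0.73647173  0.02044299] [-2.30493499e+00 -2.13397458e+00  6.35769959e-04] 11.828412170203451
```

View pics/w2.png

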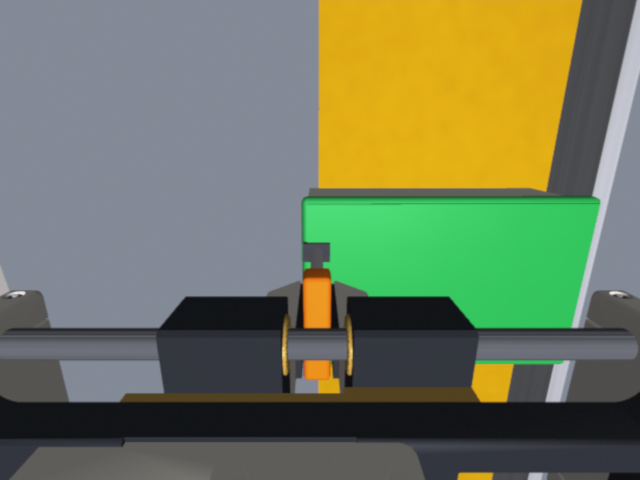

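The wrist view shows tub 1 nearly at the rail: lid far edge (598,198) to (563,362), parallel to the rail. I'll creep on to contact.

Emit:
arm_command(deltas=[0,0,0,0.002,0,0,5,0,0,0,0.004,0,0,5,0,0,0,0.006,-0.0005,0,5,0,0,0,0.008,-0.0005,0,5,0,0,0,0.009,-0.001,0,5,0,0,0,0.01,-0.001,0,5,0,0,0,0.01,-0.001,0,5])

```text
clock: 10.25
position: [0.6413, 0.2647, 0.1037]
ee_rot: [-2.304, -2.134, 0.001]
force: [-5.1, 1.1, 0.5]
width: 0.133
gripper_force: 20.0
```

```bash
cat > st.py <<'E'
from h import *
s=sensors.observe(); print(s['clock'],s['position'],s['force'],s['ft_torque'],s['ee_rot'],s['width']*91.8)
E
python3 st.py
```

```text
10.25 [0.64133344 0.26474706 0.10369814] [-5.09418218  1.08283993  0.49185677] [0.12431503 1.10942779 0.00837745] [-2.30436305e+00 -2.13433835e+00  1.12597376e-03] 12.243402678870194
```

Force is rising slightly; push a little more.

Emit:
arm_command(deltas=[0,0,0,0.001,0,0,5,0,0,0,0.002,0,0,5,0,0,0,0.003,0,0,5,0,0,0,0.003,0,0,5])

```text
clock: 10.65
position: [0.6437, 0.2646, 0.1034]
ee_rot: [-2.304, -2.134, 0.003]
force: [-7.3, -0.4, 1.1]
width: 0.128
gripper_force: 20.0
```

```bash
python3 st.py
```

```text
10.65 [0.64365871 0.26462202 0.10341508] [-7.28950682 -0.39930258  1.08918006] [ 0.05351149  1.59791166 -0.01597123] [-2.3037619  -2.13422134  0.00324038] 11.773580566433587
```

Emit:
arm_command(deltas=[0,0,0,0.001,0,0,5,0,0,0,0.002,0,0,5,0,0,0,0.003,0,0,5,0,0,0,0.004,0,0,5,0,0,0,0.004,0,0,5])

```text
clock: 11.15
position: [0.6469, 0.2644, 0.1031]
ee_rot: [-2.303, -2.134, 0.006]
force: [-8.9, -0.2, 0.4]
width: 0.139
gripper_force: 20.0
```

```bash
python3 st.py
```

```text
11.15 [0.64686899 0.26443198 0.10305095] [-8.85623893 -0.15068293  0.42136399] [-0.04920606  2.15875685 -0.05970577] [-2.30316215 -2.13395622  0.00577562] 12.732423628262568
```

Emit:
arm_command(deltas=[0,0,0,0.004,0,0,60,0,0,0,0.003,0,0,60,0,0,0,0.002,0,0,60,0,0,0,0.001,0,0,60,0,0,0,0,0,0,60,0,0,0,0,0,0,60,0,0,0,0,0,0.03,60,0,0,0,0,0,0.07,60,0,0,0,0,0,0.11,60,0,0,0.085,-0.181,-0.256,0.11,60,0,0,0.085,-0.181,-0.256,0.11,60,0,0,0.085,-0.181,-0.256,0.11,60,0,0,0.085,-0.181,-0.256,0.11,60,0,0,0.085,-0.181,-0.256,0.11,60,0,0,0.085,-0.181,-0.256,0.11,60,0,0,0.085,-0.181,-0.256,0.11,60,0,0,0.085,-0.181,-0.256,0.11,60,0,0,0.085,-0.181,-0.256,0.11,60])

```text
clock: 12.95
position: [0.469, 0.0092, 0.2143]
ee_rot: [2.157, 2.283, 0.003]
force: [0.3, 0.5, 0.4]
width: 0.653
gripper_force: 0.0
```

```bash
python3 - <<'E'
exec(open('st.py').read())
wrist_grip()
img=optics.get_image("top"); o=scene_top(img,optics.calibration("top")); print(o['lids'],o['rail'])
cv2.imwrite("pics/t3.png",cv2.resize(img[130:290,170:470],None,fx=2.6,fy=2.6,interpolation=cv2.INTER_CUBIC))
E
```

```text
12.95 [0.46898528 0.00920507 0.21427575] [0.32130449 0.48245313 0.3987213 ] [-0.01750998 -0.12444451 -0.04830255] [2.15737957 2.28253454 0.00253395] 59.94085381944316
orange [319. 248.] ctr [0.4699 0.0115] len 0.048 0.011 yaw 3.029368732643249
[(array([0.70842236, 0.2548988 ]), np.float32(-4.4371786), (99.76329803466797, 152.98703002929688)), (array([ 0.52038068, -0.26228961]), np.float32(6.8658566), (151.7421417236328, 99.0810546875))] [0.06298609 0.76372906]
```

View pics/t3.png

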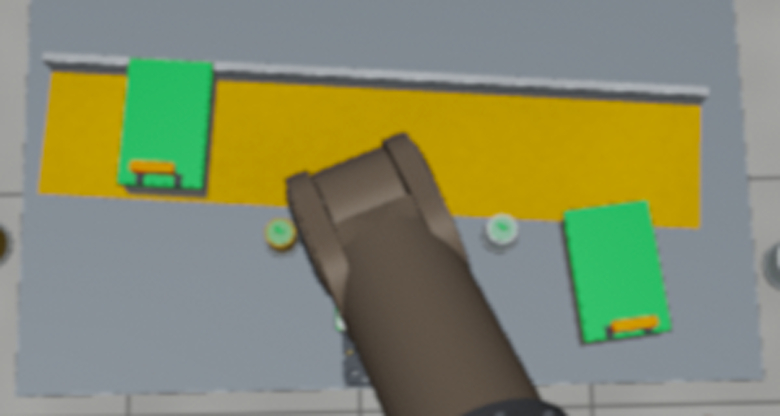

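Tub 1 is flush: lid at crop (125–213,60–190), yaw -4.44° against the rail's -4.42°, upright and released. Next is tub 2, whose grip is at wrist (319,248), which maps to (0.470, 0.0115).

Emit:
arm_command(deltas=[0,0,0,0.0015,0.003,-0.04,50,0,0,0,0.0015,0.003,-0.08,40,0,0,0,0.0015,0.003,-0.1,40,0,0,0,0.0015,0.003,-0.11,40,0,0,0,0.0015,0.003,-0.11,40,0,0,0,0.0015,0.003,-0.11,5,0,0,0,0.0015,0.003,-0.11,5,0,0,0,0.0015,0.003,-0.11,5,0,0,0,0.0015,0.003,-0.11,5,0,0,0,0.0015,0.003,-0.11,5,0,0,0,0.0015,0.003,-0.11,5,0,0,0,0.0015,0.003,-0.11,5,0,0,0,0.0025,0.003,-0.108,5,0,0,0,0.003,0.003,-0.106,5,0,0,0,0.004,0.003,-0.104,5,0,0,0,0.0045,0.003,-0.102,5,0,0,0,0.005,0.003,-0.1,5,0,0,0,0.006,0.003,-0.098,5,0,0,0,0.006,0.003,-0.098,5,0,0,0,0.006,0.003,-0.098,5], force=20)

```text
clock: 15.05
position: [0.474, 0.0114, 0.1157]
ee_rot: [-2.158, -2.283, 0.0]
force: [-0.0, 0.4, -1.9]
width: 0.127
gripper_force: 20.0
```

```bash
python3 - <<'E'
exec(open('st.py').read())
for k in range(14):
    optics.get_image("top"); f=sensors.observe()['force']; print(f.round(1))
E
```

```text
15.05 [0.4739667  0.01139806 0.11571752] [-0.00738239  0.37031739 -1.91370802] [-0.01439725 -0.1451771  -0.0028579 ] [-2.15799400e+00 -2.28307794e+00  1.79806094e-04] 11.650588826764778
[-0.2 -0.1 -2.6]
[-0.5 -0.6 -1.5]
[-0.4 -0.1 -2.1]
[-1.1 -0.1 -1.9]
[ 0.2 -0.3 -1.2]
[ 0.1 -0.5 -2.1]
[-0.5 -0.5 -1.3]
[ 0.5 -0.4 -1.5]
[-0.9  0.4 -1.8]
[-0.9  0.1 -1.5]
[-0.2  0.2 -1.6]
[-0.4  1.5 -1.6]
[-0.6  1.  -2. ]
[-0.9  0.2 -1.8]
```

Tub 2 weighs about 1.75 N at the grip, so it is light. I'll set it back and go to tub 3.

Emit:
arm_command(deltas=[0,0,0,-0.001,0,-0.002,5,0,0,0,-0.0015,0,-0.004,5,0,0,0,-0.0025,0,-0.006,5,0,0,0,-0.003,0,-0.008,5,0,0,0,-0.004,0,-0.01,5,0,0,0,-0.0045,0,-0.0118,5,0,0,0,-0.0045,0,-0.0118,5,0,0,0,-0.0045,0,-0.0118,45,0,0,0,-0.0045,0,-0.0118,45,0,0,0,-0.0045,0,-0.0118,45,0,0,0,-0.0045,0,0.03,45,0,0,0,-0.0045,0,0.07,45,0,0,0,-0.0045,0,0.098,45,0,0,0.038,-0.022,-0.28,0.098,45,0,0,0.038,-0.022,-0.28,0.098,45,0,0,0.038,-0.022,-0.28,0.098,45,0,0,0.038,-0.022,-0.28,0.098,45,0,0,0.038,-0.022,-0.28,0.098,45,0,0,0.038,-0.022,-0.28,0.098,45,0,0,0.038,-0.022,-0.28,0.098,45])

```text
clock: 17.75
position: [0.4507, -0.2741, 0.2132]
ee_rot: [2.098, 2.338, -0.002]
force: [-0.2, 0.8, 0.0]
width: 0.492
gripper_force: 0.0
```

Emit:
arm_command(deltas=[0,0,0,0,0,0,45,0,0,0,0,0,0,45])

```text
clock: 17.95
position: [0.4524, -0.2671, 0.2138]
ee_rot: [-2.087, -2.348, -0.001]
force: [0.2, -0.0, -0.6]
width: 0.49
gripper_force: 0.0
```

```bash
python3 - <<'E'
exec(open('st.py').read())
wrist_grip()
img=optics.get_image("top"); o=scene_top(img,optics.calibration("top")); print(o['lids'])
E
```

```text
17.95 [ 0.45241425 -0.26709603  0.21383647] [ 0.15762287 -0.02076543 -0.57425911] [ 0.02919638 -0.19055768 -0.01597616] [-2.08661541e+00 -2.34832098e+00 -9.61178901e-04] 44.9985242898573
orange [318. 253.] ctr [ 0.4529 -0.2688] len 0.049 0.011 yaw 6.506539931144317
[(array([0.70835236, 0.25475998]), np.float32(-4.1686587), (99.44200897216797, 153.23570251464844)), (array([0.53722571, 0.01245797]), np.float32(3.196539), (150.31297302246094, 96.38541412353516)), (array([ 0.51799701, -0.24283983]), np.float32(6.8375173), (151.68418884277344, 59.89104461669922))]
```

Tub 2 is back within 1 mm of where it stood. Tub 3's grip is at wrist (318,253), which maps to (0.453, -0.269); I'll descend, grip and raise it.

Emit:
arm_command(deltas=[0,0,0,0.0005,0,-0.04,45,0,0,0,0.0005,0,-0.08,40,0,0,0,0.0005,0,-0.1,40,0,0,0,0.0005,0,-0.11,40,0,0,0,0.0005,0,-0.11,40,0,0,0,0.0005,0,-0.11,5,0,0,0,0.0005,0,-0.11,5,0,0,0,0.0005,0,-0.11,5,0,0,0,0.0005,0,-0.11,5,0,0,0,0.0005,0,-0.11,5,0,0,0,0.0005,0,-0.11,5,0,0,0,0.0005,0,-0.11,5,0,0,0,0.0015,0,-0.108,5,0,0,0,0.002,0,-0.106,5,0,0,0,0.003,0,-0.104,5,0,0,0,0.0035,0,-0.102,5,0,0,0,0.004,0,-0.1,5,0,0,0,0.005,0.0005,-0.098,5,0,0,0,0.005,0.0005,-0.098,5,0,0,0,0.005,0.0005,-0.098,5], force=20)

```text
clock: 20.05
position: [0.457, -0.2681, 0.1157]
ee_rot: [-2.089, -2.346, 0.0]
force: [0.1, 0.4, -2.5]
width: 0.126
gripper_force: 20.0
```

```bash
python3 - <<'E'
exec(open('st.py').read())
for k in range(14):
    optics.get_image("top"); f=sensors.observe()['force']; print(f.round(1))
E
```

```text
20.05 [ 0.45695709 -0.26808559  0.1157373 ] [ 0.05974398  0.40178302 -2.47550298] [-0.05090382 -0.11553058 -0.05761406] [-2.08884247e+00 -2.34648272e+00  2.30819750e-04] 11.575464547704746
[-0.4  0.2 -1.2]
[-0.3  0.4 -2.2]
[-0.1  0.2 -1.9]
[ 0.2 -0.  -2.2]
[-0.5  0.  -1.7]
[ 0.5  0.4 -3.1]
[-0.2  0.1 -1.4]
[ 0.5  0.6 -2. ]
[ 0.1 -0.7 -2.4]
[-0.1 -0.6 -2. ]
[-0.2  0.3 -1. ]
[ 0.  -0.2 -1.6]
[-0.  -0.3 -2.2]
[-0.2 -0.1 -1.4]
```

Tub 3 weighs about 1.9 N at the grip, so it is light. I'll set it back, release, and withdraw to the robot's side.

Emit:
arm_command(deltas=[0,0,0,-0.001,0,-0.002,5,0,0,0,-0.0015,0,-0.004,5,0,0,0,-0.0025,0,-0.006,5,0,0,0,-0.003,0,-0.008,5,0,0,0,-0.004,0,-0.01,5,0,0,0,-0.0045,-0.0005,-0.0118,5,0,0,0,-0.0045,-0.0005,-0.0118,5,0,0,0,-0.0045,-0.0005,-0.0118,45,0,0,0,-0.0045,-0.0005,-0.0118,45,0,0,0,-0.0045,-0.0005,-0.0118,45,0,0,0,-0.0045,-0.0005,0.03,45,0,0,0,-0.0045,-0.0005,0.07,45,0,0,0,-0.0045,-0.0005,0.12,45,0,0,0,-0.1,-0.2,0.14,45,0,0,0,-0.1,-0.2,0.14,45,0,0,0,-0.1,-0.2,0.14,45,0,0,0,-0.1,-0.2,0.14,45,0,0,0,-0.1,-0.2,0.14,45,0,0,0,-0.1,-0.2,0.14,45,0,0,0,-0.1,-0.2,0.14,45])

```text
clock: 22.75
position: [0.3571, -0.4679, 0.2556]
ee_rot: [-2.09, -2.346, -0.001]
force: [0.8, 0.9, -1.0]
width: 0.487
gripper_force: 0.0
```

```bash
python3 - <<'E'
exec(open('st.py').read())
img=optics.get_image("top"); cal=optics.calibration("top"); o=scene_top(img,cal); print(o['lids'])
cv2.imwrite("pics/t4.png",cv2.resize(img[130:290,170:470],None,fx=2.6,fy=2.6,interpolation=cv2.INTER_CUBIC))
s=optics.get_image("scene"); cv2.imwrite("pics/s4.png",cv2.resize(s[150:270,330:490],None,fx=4.5,fy=4.5,interpolation=cv2.INTER_CUBIC))
E
```

```text
22.75 [ 0.35707067 -0.46794556  0.25557201] [ 0.76820353  0.90214934 -0.95409841] [ 0.05665088 -0.11688484 -0.00014744] [-2.08967564e+00 -2.34560451e+00 -1.06670865e-03] 44.73955694845607
[(array([0.70842419, 0.25489867]), np.float32(-4.4371753), (99.76329803466797, 153.32073974609375)), (array([0.53641583, 0.01241274]), np.float32(3.1965377), (151.9950714111328, 96.38542938232422)), (array([ 0.51946558, -0.26180069]), np.float32(6.8513713), (151.7321319580078, 99.15623474121094))]
```

View pics/t4.png

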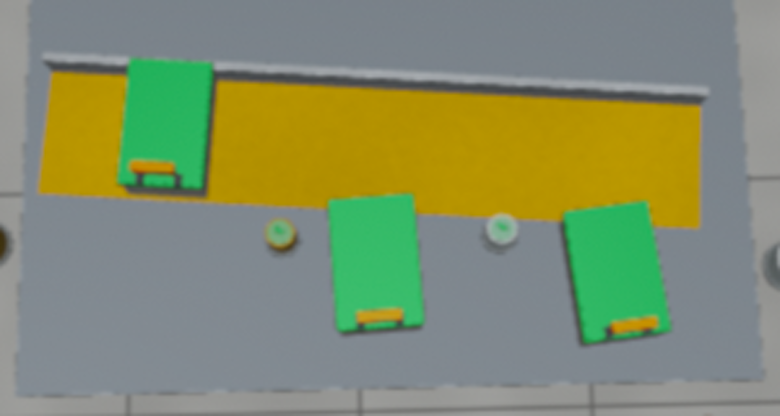

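View pics/s4.png

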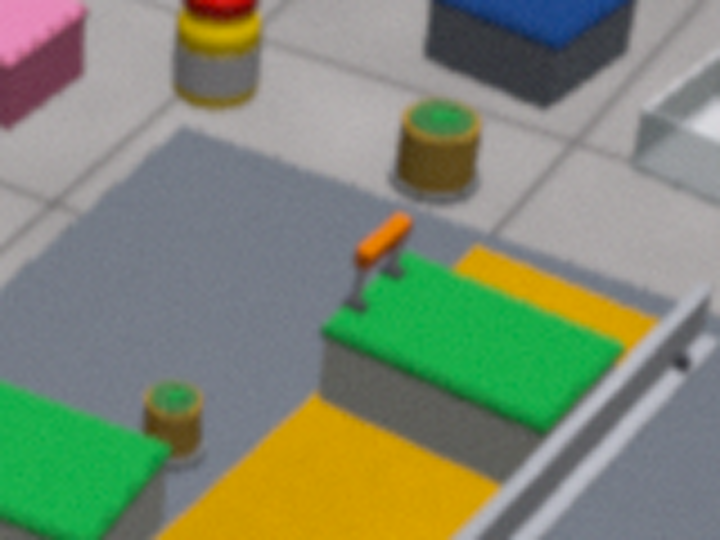

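Tub 1 is flush and upright: in the scene crop its far face meets the rail along (545,430)–(625,345). After correcting the 2–3 mm top-view bias, its centre is 75 mm from the rail, as it should be. Tubs 2 and 3 are within about 1.5 mm of where they stood, and the cups, jar and brush are undisturbed.

```bash
python3 -c "
from cell import arm
print(arm.sign_off())"
```

```text
the job is handed in; nothing more can be done
None
```

The job is handed in: tub 1 (about 4.7 N at the grip, heavy) was slid flush against the rail, tubs 2 and 3 (about 1.8 and 1.9 N, light) were set back within about 1.5 mm of where they stood, and everything was released.

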